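# Change a taper-shank mould head over to the new spinner

## Task

The mould head is jammed in the old spinner. Drive the drift (the handled wedge) through the slot in the old spinner's spindle until it lifts the head loose, without pulling on the head while it is jammed; then move the head over to the new spinner and seat it with a twisting push until it is fully home, its underside flush on the spindle's rim. The drift may stay in the slot; let go of the head at the end and leave the other things on the table where they are.

Things in the scene. Friction and masses are not known exactly. Their poses are not given: they have to be found in the camera images.
- old_spinner: Old bench spinner, fixed; the head stands in it at the start. Round white housing 120 mm across, 30 mm high; on its middle an upright steel spindle 32 mm across, rim 90 mm above the table. Origin: centre of the underside on the table. Its x axis (either way round) runs along the drift slot, a window 10 mm wide right through the spindle, from 36 mm (its floor) to 57 mm above the table.
- old_slot (a point): Middle of the slot's floor, on the spindle's axis, 36 mm above the table; axes as the old spinner. Two thin dark lines on the housing's top run along x, in line with the slot. While the head is home its tang ends 10 mm above this floor.
- old_mouth (a point): Centre of the rim of the old spinner's spindle, 90 mm above the table; axes as the old spinner. The bore is tapered; two stiff sprung pads in it hold the shank with about 20 N, which slackens as the head rises and is gone at about 10 mm.
- new_spinner: New bench spinner, fixed, empty: the same housing (120 mm across, 30 mm high) and spindle (32 mm across, rim 90 mm above the table), but no slot through it. Origin: centre of the underside on the table. Inside, 35 mm below the rim, a braked drive slot 7.5 mm wide and 17 mm deep takes the head's tang. It is hidden: it stands anywhere within 0.6 rad either way of this body's x axis and stays put.
- new_mouth (a point): Centre of the new spinner's rim, 90 mm above the table; axes as the new spinner; two thin dark lines on the housing's top run along x. Bore 23.6 mm wide. Until its tang finds the drive slot the head stops 9 mm short of home: turn it under a light downward push until it drops. The last 9 mm need 10 to 20 N, growing, against sprung pads in the bore; a small to-and-fro twist eases it.
- head: Mould head, 0.2 to 0.42 kg: hexagonal aluminium block 40 mm across flats, 25 mm high, with a thin rubber disc and a straight steel rib 36 mm long on top, and a tapered shank with a tang below. Origin: centre of the block's underside, on the shank's axis; z up; the rib runs along x, two of the six flats face along y. When home in a spindle its origin is at the centre of the rim.
- head_tang (a point): Lower end of the head's tang, on its axis, 44 mm below the head's origin; axes as the head. The tang is 13 mm wide along x, 5 mm thick along y, 12 mm long; above it the round steel shank tapers from 14 mm up to 22 mm across at the block.
- drift: Drift, a wedge with a handle, 150 mm long, 0.2 kg, lying on its flat underside. Wooden handle 70 mm long, 20 wide, 24 high; origin: centre of the handle's underside; x points to the blade, z up. Oiled steel blade 6 mm thick, its underside level with the handle's: 21 mm high from x = 35 to 55 mm, then its top slopes down to 5 mm high at the tip, x = 115 mm.
- drift_tip (a point): Tip of the drift's blade, 115 mm ahead of its origin, 2.5 mm above its underside (the last 10 mm narrow to 3 mm thick). Pushed along the slot with 10 to 25 N the blade lifts the head by its tang, the full 10 mm when the drift's origin is about 65 mm short of the spindle's axis; it stays where it is left.
- cup_a: Orange mould cup, bystander, 72 mm across, 34 mm high; origin centre of underside.
- cup_b: Blue mould cup, bystander, 72 mm across, 34 mm high; origin centre of underside.
- jar_a: Small corked glass jar, bystander, 28 mm across, 48 mm high; origin centre of underside.
- jar_b: Small corked glass jar, bystander, 28 mm across, 48 mm high; origin centre of underside.
- shaker: Clear shaker jar with white lid, bystander, 42 mm across, 85 mm high; origin centre of underside.
- amber_bottle: Amber glass bottle with white cap, bystander, 54 mm across, 120 mm high; origin centre of underside.
- dye_tube: Small dye tube with yellow cap, bystander, 24 mm across, 70 mm high; origin centre of underside.
- spatula: Spatula lying on the table, bystander, 190 mm long along its x axis; origin centre of underside.

How it is judged:
On the way:
1. the drift's blade is through the old spinner's slot (tip at least 25 mm past the spindle's axis) and has lifted the head at least 6 mm from home, with the head still in the bore and no finger on it (z of drift_tip in the frame of old_slot between -0.006 and 0.022 m and y of drift_tip in the frame of old_slot between -0.008 and 0.008 m and (x of drift_tip in the frame of old_slot above 0.025 m or x of drift_tip in the frame of old_slot below -0.025 m) and z of head in the frame of old_mouth between 0.006 and 0.02 m and horizontal distance between head and old_mouth below 0.008 m and contact force between the fingers and head below 0.5 N), for 0.2 s.
At the end, for the whole second after the job is handed in: The head stands still in the new spinner's spindle, fully home: its underside within 2 mm of the rim, its axis within 3 mm of the bore's and within 0.06 rad of upright (horizontal distance between head and new_mouth below 0.003 m and z of head in the frame of new_mouth between -0.003 and 0.002 m and angle between head's own z axis and vertical below 0.06 rad and linear speed of head below 0.01 m/s); the robot touches nothing.
It fails at once if a bystander (cup, jar, shaker, bottle, tube or spatula) is moved more than 30 mm (distance of any of cup_a, cup_b, jar_a, jar_b, shaker, amber_bottle, dye_tube, spatula from where it was at the start of the episode above 0.03 m).
It fails at once if the fingers hold the head while it is still jammed in the old spinner (lifted less than 4 mm) (horizontal distance between head and old_mouth below 0.008 m and z of head in the frame of old_mouth below 0.004 m and contact force between the fingers and head above 5 N).
It also fails if it takes over 64 s, if anything falls off the work surface, if the arm or the gripper's body presses on something with over 40 N, if the wrist force passes 120 N, or if a joint passes its speed limit or range.

## Robot

A 7-joint arm with a two-finger parallel gripper is mounted at the origin on the work surface. World frame = base frame: x ahead of the robot, y to its left, z up, the work surface at z = 0. Lengths are in m, angles in rad, forces in N, time in s.
With the tool pointing down it reaches from about 0.4 to 0.85 m from the base axis. Payload 4.5 kg.
Tool frame: the origin (TCP) lies at the very end of the fingers, on their centre line; the grasp point (between the pads) lies 19 mm behind it; z points along the fingers, y is the line along which they close (so a half turn about z gives the same grasp; the last joint's range is limited). The gripper opens to 88 mm and grips with 3 to 60 N. Pads are 18 mm wide; open, the fingers measure 123 mm over their backs; the gripper's body (75 mm by 187 mm) begins 45 mm behind the grasp point.
Start: joints at [-1.15, 0.689, -0.195, 1.565, 0.157, 0.902, -0.215], TCP at [0.236, 0.579, 0.239] pointing down, gripper open.
Joint ranges: [-3.01, 3.01], [-0.46, 2.08], [-1.47, 1.51], [0.13, 2.56], [-1, 4.14], [0.04, 2.09], [-2.66, 2.66]. Speed limits (rad/s): [2.57, 2.57, 3.14, 3.14, 3.14, 3.14, 3.14].

## Interface

Orientations are given as [roll, pitch, yaw] about the fixed x, y, z axes, in that order (R = Rz(yaw) Ry(pitch) Rx(roll)).
In Python, from workcell import r gives the robot as it stands.
- The arm moves only by the tool tcp_steps, called after "Request:" as name(argument=value, ...) on one line, values as JSON. Schema: {"type":"object","properties":{"moves":{"type":"array","items":{"type":"object","properties":{"pos":{"type":"array","items":{"type":"number"},"minItems":3,"maxItems":3},"rotvec":{"type":"array","items":{"type":"number"},"minItems":3,"maxItems":3},"finger_gap":{"type":"number"}},"additionalProperties":false,"required":["finger_gap"]},"minItems":1,"maxItems":10},"force":{"type":"number"},"only":{"type":"string"},"quiet":{"type":"boolean"},"lines":{"type":"string"}},"required":["moves"],"additionalProperties":false}. moves is a list of rows, 1 to 10 of them, each an object with the fields pos (a list: dx, dy, dz in normalised numbers (1 is 0.8 m)), rotvec (a list: a rotation vector rx, ry, rz in shares of 4 rad (1.0 is 4 rad)), finger_gap (the opening from 0.0 (shut) to 1.0 (fully open)); a field left out counts as zero (the opening has to be given); each row shifts and turns the commanded pose from where the row before left it, along the tool's axes as they then stand; what a row does not reach is not made up. A row lasts 1/8 s, in which the tool goes at most 0.0625 m and 0.188 rad, less where a joint would pass 70% of its speed; a pose out of reach is approached as far as the arm can. The fingers move at their own pace and stop on an object; force is the grip in N (left out, the last holds). Time passes only in rows, so rows that do not move let the fingers close. The tool returns the time, the measured TCP pose, the force, the opening and the grip force at its end. only (a regular expression) keeps the lines of the reply that match it, lines (a string "A,B") keeps lines A to B, and quiet returns only ok. Shift and turn numbers lie between -1 and 1, and a call with a number outside is refused. Input that does not fit is refused with a message, and nothing moves.
- r.observe(): the state, without advancing time (a new reading comes with each control period).
- r.get_image(name): name is "scene" or "top" or "wrist"; returns the picture (480x640x3 uint8, red, green, blue); there is no depth.
- r.get_calibration(name): a dict with "fx", "fy", "cx", "cy" (pixels), "R" (3x3) and "t" (3): a world point X has camera coordinates R X + t; the wrist camera has in their place "hand_eye" (4x4, takes a point from camera to tool coordinates, whose origin is the TCP and whose axes are the flange's). Camera axes: x right, y down, z forward; pixel columns grow to the right and rows downward; lengths in m; the calibration is good to about 2 mm. A picture is of the moment at which its call begins: read the wrist's pose just before it. get_calibration takes no time and is no camera call.
- r.close_job(): hands the job in; it is judged then, once.
The state is a dict: "t": time; "qpos": joint angles; "dq": joint speeds; "tau": joint torques, N m; "position": TCP position; "orientation": TCP orientation; "force": force on the tool from outside, world axes, zero at the start; "torque": the same for the moment, N m; "width": opening from 0.0 (shut) to 1.0 (fully open); "finger_force": force on a finger pad.
Only numpy, scipy, OpenCV 4.12 (cv2) and the standard library are available. Lean on these libraries where they do the work, as an engineer would, in place of code of your own. Each camera call takes 0.05 s, during which the arm holds its last target. There are 200 camera calls.

## Working session

There is one attempt and no reset: what is moved stays moved. The work goes in short steps, Python scripts to look and compute and a tool call to move; the robot and the scene stay as the last step left them, time stands still between calls to the robot, and variables do not carry over. Pictures are saved under pics/ and viewed, at most 10 in all, crops included, and the job is handed in when it is done.

```bash
ls; mkdir -p pics
```

Run:
```python
from workcell import r
import cv2,json
print(r.observe())
for n in("top","scene"):
    im=r.get_image(n); cv2.imwrite(f"pics/{n}0.png",im[:,:,::-1]); print(n,r.get_calibration(n))
print(r.get_calibration("wrist"))
```

```text
pics
workcell.py
{'t': 0.0, 'qpos': array([-1.15021405,  0.68998326, -0.19449995,  1.56635104,  0.15730859,
        0.90246473, -0.21508481]), 'dq': array([ 1.54336863e-03, -2.78572192e-05,  2.34680051e-05, -6.04474084e-05,
        7.99125324e-04, -1.39015096e-03,  5.37155332e-04]), 'tau': array([ 1.64586240e-04, -5.27544415e+01, -1.26711231e+00, -1.53428614e+01,
       -5.27288276e-02,  6.57841578e-03,  1.53730803e-04]), 'position': array([0.23557347, 0.57822739, 0.23790825]), 'orientation': array([-3.13978336e+00,  1.42927680e-04,  2.75490546e+00]), 'force': array([-0.11818808, -0.93548146,  0.89850887]), 'torque': array([-0.05692685, -0.07078829,  0.01150778]), 'finger_force': 0.0, 'width': 1.0013843240461933}
top {'fx': 560.0162371290344, 'fy': 560.0162371290344, 'cx': 316.74907473878375, 'cy': 236.5503571294255, 'R': array([[-0.02800616, -0.99928203, -0.02551623],
       [-0.99729966,  0.02966605, -0.06718115],
       [ 0.06788988,  0.02356584, -0.99741446]]), 't': array([0.01094906, 0.54109924, 1.37977414])}
scene {'fx': 500.01827355515064, 'fy': 500.01827355515064, 'cx': 316.8388530178649, 'cy': 242.1082488195802, 'R': array([[ 0.04817376,  0.9988258 , -0.00512894],
       [ 0.61792605, -0.03383638, -0.7855078 ],
       [-0.784759  ,  0.03467155, -0.6188305 ]]), 't': array([ 0.01111584, -0.26778573,  1.49390923])}
{'fx': 339.2900895882922, 'fy': 339.2900895882922, 'cx': 322.77044500266817, 'cy': 241.92430719148282, 'hand_eye': array([[ 4.52879343e-04, -9.65415543e-01, -2.60715602e-01,
         6.54060673e-02],
       [ 9.99999895e-01,  4.57131556e-04,  4.43294744e-05,
        -3.89650139e-04],
       [ 7.63849652e-05, -2.60715594e-01,  9.65415648e-01,
        -1.46199953e-01],
       [ 0.00000000e+00,  0.00000000e+00,  0.00000000e+00,
         1.00000000e+00]])}
```

View pics/top0.png

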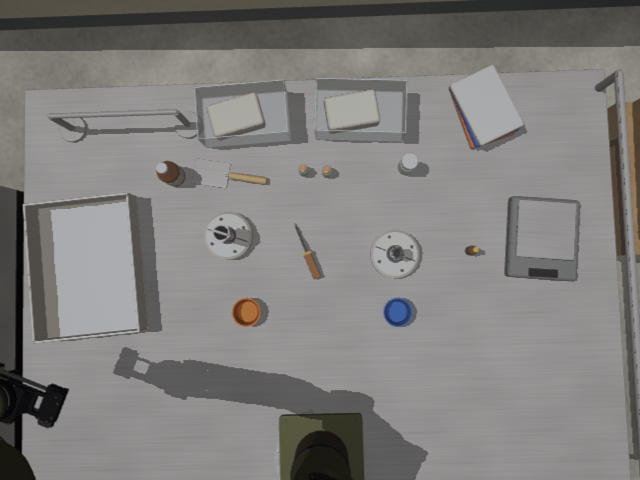

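View pics/scene0.png

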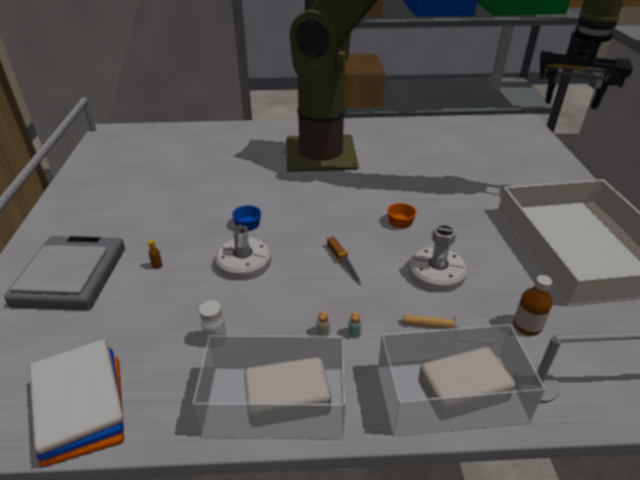

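Create h.py:
```python
from workcell import r
import numpy as np, cv2
from scipy.spatial.transform import Rotation as Ro
def cam(n,s=None):
    """centre, R_world<-cam, K"""
    c=r.get_calibration(n)
    if n=="wrist":
        s=s or r.observe(); H=c["hand_eye"]; Rt=Ro.from_euler("xyz",s["orientation"]).as_matrix()
        return np.array(s["position"])+Rt@H[:3,3],Rt@H[:3,:3],c
    return -c["R"].T@c["t"],c["R"].T,c
def ray(C,px):
    o,R,c=C; d=R@np.array([(px[0]-c["cx"])/c["fx"],(px[1]-c["cy"])/c["fy"],1.]); return o,d/np.linalg.norm(d)
def plane(C,px,z):
    o,d=ray(C,px); return o+d*(z-o[2])/d[2]
def tri(*rays):
    A=sum(np.eye(3)-np.outer(d,d) for o,d in rays); b=sum((np.eye(3)-np.outer(d,d))@o for o,d in rays)
    return np.linalg.solve(A,b)
def proj(C,X):
    o,R,c=C; p=R.T@(np.array(X)-o); return np.array([c["cx"]+c["fx"]*p[0]/p[2],c["cy"]+c["fy"]*p[1]/p[2]])
def rows(target,yaw,s=None):
    """displacement in the current tool axes to a tool-down pose, and rotation vector"""
    s=s or r.observe(); R=Ro.from_euler("xyz",s["orientation"]); T=Ro.from_euler("xyz",[np.pi,0,yaw])
    return R.inv().apply(np.array(target)-s["position"]).round(4),(R.inv()*T).as_rotvec().round(4)
```

Run:
```python
from h import *
C=cam("top")
for n,p,z in [("old",(228,236),.03),("oldhead",(223,233),.115),("new",(396,254),.03),("newrim",(396,253),.09),("handle",(313,264),.02),("tip",(296,226),.003),("cup_a",(247,312),.03),("cup_b",(398,312),.03),("tube",(474,251),.07),("shaker",(409,162),.08),("jara",(304,170),.045),("jarb",(327,171),.045),("spat",(232,175),.01),("bottle",(168,172),.1)]: print(n,plane(C,p,z).round(3))
im=cv2.imread("pics/top0.png")
a=cv2.resize(im[195:275,190:330],None,fx=5.7,fy=5.7,interpolation=cv2.INTER_CUBIC); cv2.imwrite("pics/c1.png",a)
s=r.observe()
print(rows([.5,.12,.30],np.pi,s))
```

```text
old [0.548 0.216 0.03 ]
oldhead [0.549 0.212 0.115]
new [ 0.492 -0.199  0.03 ]
newrim [ 0.492 -0.192  0.09 ]
handle [0.473 0.007 0.02 ]
tip [0.571 0.047 0.003]
cup_a [0.359 0.172 0.03 ]
cup_b [ 0.35  -0.198  0.03 ]
tube [ 0.492 -0.38   0.07 ]
shaker [ 0.709 -0.232  0.08 ]
jara [0.705 0.022 0.045]
jarb [ 0.701 -0.035  0.045]
spat [0.705 0.206 0.01 ]
bottle [0.7   0.344 0.1  ]
(array([-0.4177, -0.3248, -0.0614]), array([-1.700e-03, -2.000e-04, -3.867e-01]))
```

View pics/c1.png

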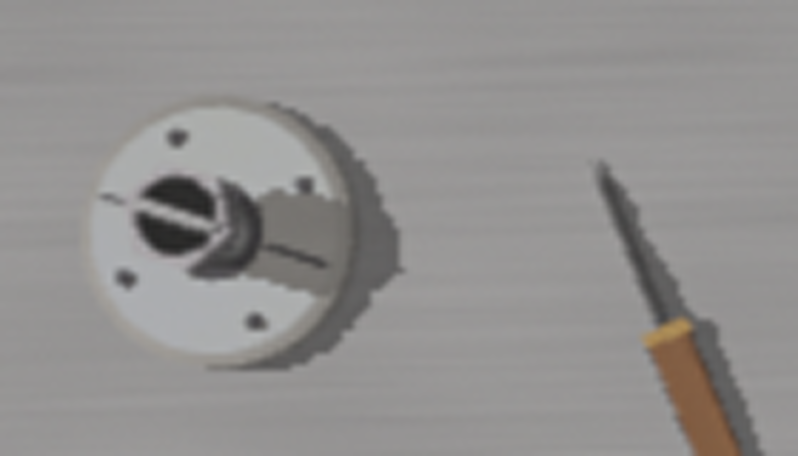

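The manual's scale: shifts go in shares of 0.8 m and turns go in shares of 4 rad. Converting my numbers, -0.0484 m / 0.8 = -0.0605, -0.0313 m / 0.8 = -0.0391, -0.13 rad / 4 = -0.0325.

Request:
tcp_steps(moves=[{"pos": [-0.0605,-0.0391,-0.0019],"finger_gap": 1},{"pos": [-0.0605,-0.0391,-0.0019],"finger_gap": 1},{"pos": [-0.0605,-0.0391,-0.0019],"finger_gap": 1},{"pos": [-0.0605,-0.0391,-0.0019],"finger_gap": 1},{"pos": [-0.0605,-0.0391,-0.0019],"finger_gap": 1},{"pos": [-0.0605,-0.0391,-0.0019],"finger_gap": 1},{"pos": [-0.0605,-0.0391,-0.0019],"rotvec": [0,0,-0.0325],"finger_gap": 1},{"pos": [-0.0605,-0.0391,-0.0019],"rotvec": [0,0,-0.0325],"finger_gap": 1},{"rotvec": [0,0,-0.0318],"finger_gap": 1},{"finger_gap": 1}])

```text
t: 1.35
position: [0.5057, 0.2049, 0.2503]
orientation: [3.141, -0.001, 3.139]
force: [0.4, 0.5, 0.1]
width: 1.004
finger_force: 0.0
```

Create snap.py:
```python
from h import *; import sys,pickle
s=r.observe(); im=r.get_image("wrist"); n=sys.argv[1]
cv2.imwrite(f"pics/{n}.png",im[:,:,::-1]); pickle.dump(s,open(f"pics/{n}.pkl","wb")); print(s["t"],s["position"].round(4),s["orientation"].round(4),s["qpos"].round(2))
```

```bash
python3 snap.py w1
```

```text
1.35 [0.5057 0.2049 0.2503] [ 3.1413e+00 -1.1000e-03  3.1391e+00] [-0.24  0.58 -0.37  1.79  0.27  0.82  0.83]
```

Request:
tcp_steps(moves=[{"pos": [0,-0.075,0],"finger_gap": 1},{"pos": [0,-0.075,0],"finger_gap": 1},{"pos": [0,-0.075,0],"finger_gap": 1},{"finger_gap": 1},{"finger_gap": 1}])

```text
t: 2.02
position: [0.5056, 0.0272, 0.2508]
orientation: [3.14, 0.0, -3.141]
force: [-0.6, 0.2, 0.1]
width: 1.0
finger_force: 0.0
```

```bash
python3 snap.py w2
```

```text
2.025 [0.5056 0.0272 0.2508] [ 3.1405e+00  3.0000e-04 -3.1408e+00] [ 0.1   0.54 -0.39  1.9   0.28  0.76  1.13]
```

View pics/w1.png

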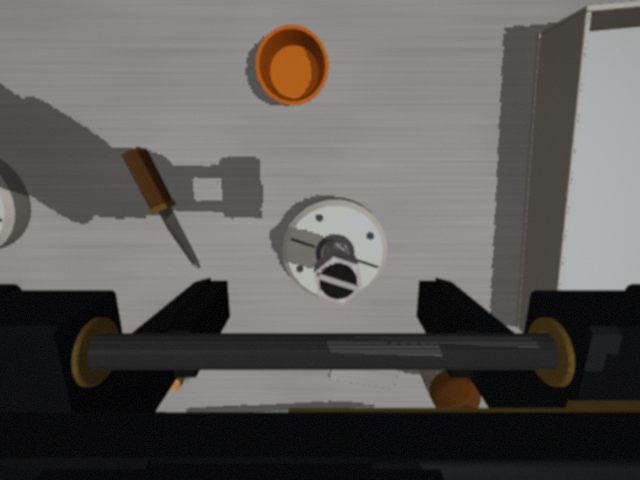

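View pics/w2.png

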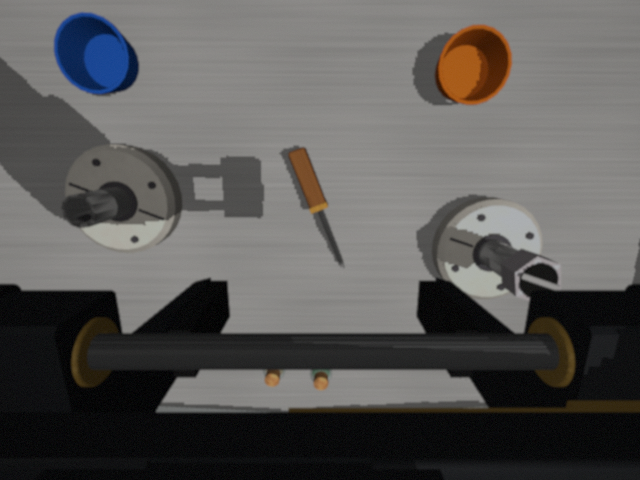

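Create meas.py:
```python
from h import *; import pickle
from scipy import ndimage as nd
ims={n:cv2.imread(f"pics/{n}.png") for n in("w1","w2")}
Cs={n:cam("wrist",pickle.load(open(f"pics/{n}.pkl","rb"))) for n in ims}
def blobs(n,c,rad=50):
    g=cv2.cvtColor(ims[n],cv2.COLOR_BGR2GRAY); b=cv2.morphologyEx(g,cv2.MORPH_BLACKHAT,cv2.getStructuringElement(cv2.MORPH_ELLIPSE,(11,11)))
    m=(b>22).astype(np.uint8); yy,xx=np.mgrid[:480,:640]; m[(xx-c[0])**2+(yy-c[1])**2>rad**2]=0
    k,l,st,ce=cv2.connectedComponentsWithStats(m)
    for i in range(1,k):
        if 6<st[i,4]<200:
            ys,xs=np.nonzero(l==i); w=b[ys,xs].astype(float); p=np.array([np.average(xs,weights=w),np.average(ys,weights=w)])
            q=np.c_[xs,ys]-p; ev,V=np.linalg.eigh(np.cov(q.T)); L=np.sqrt(ev[1]*12); e=[p-V[:,1]*L/2,p+V[:,1]*L/2]
            print(n,p.round(1),st[i,4],"L",L.round(1),"W",np.sqrt(max(ev[0],0)*12).round(1),"plane",plane(Cs[n],p,.03).round(4)[:2],"ang",np.degrees(np.arctan2(*(plane(Cs[n],e[1],.03)-plane(Cs[n],e[0],.03))[[1,0]])).round(1))
for n,c in(("w1",(335,250)),("w2",(488,248)),("w2",(120,198))): print("--"); blobs(n,c)
for n in ims:
    h=cv2.cvtColor(ims[n],cv2.COLOR_BGR2HSV); m=cv2.inRange(h,(4,110,40),(18,255,200)); m[:,:]=m; m[:140]=0; m[280:]=0
    k,l,st,ce=cv2.connectedComponentsWithStats(m); i=1+np.argmax(st[1:,4]); ys,xs=np.nonzero(l==i)
    (cx,cy),wh,a=cv2.minAreaRect(np.c_[xs,ys].astype(np.float32)); bx=cv2.boxPoints(((cx,cy),wh,a))
    print(n,"handle",cx,cy,wh,[plane(Cs[n],p,.024)[:2].round(4) for p in bx], plane(Cs[n],(cx,cy),.024).round(4))
```

```bash
python3 meas.py
```

```text
--
w1 [318.8 217.4] 60 L 8.0 W 7.3 plane [0.5109 0.1998] ang -113.4
w1 [369.7 235.4] 58 L 7.6 W 7.4 plane [0.5314 0.2564] ang 35.3
w1 [302.2 242.3] 82 L 24.7 W 3.3 plane [0.5392 0.181 ] ang -109.1
w1 [319.  254.7] 156 L 34.2 W 7.3 plane [0.5537 0.1998] ang -13.1
w1 [299.2 268.6] 50 L 7.1 W 6.8 plane [0.5702 0.1771] ang -5.0
w1 [322.5 272.1] 58 L 12.5 W 5.3 plane [0.5746 0.2037] ang -66.2
w1 [353.6 281.2] 55 L 9.1 W 6.9 plane [0.5858 0.2396] ang 25.1
w1 [322.8 283.8] 72 L 10.5 W 7.5 plane [0.589 0.204] ang 36.7
w1 [348.5 291.6] 57 L 9.8 W 6.2 plane [0.5987 0.2339] ang -72.3
--
w2 [479.8 200.2] 54 L 25.1 W 2.8 plane [0.4921 0.1969] ang -80.2
w2 [480.7 217.3] 63 L 8.6 W 7.1 plane [0.5109 0.2002] ang -95.0
w2 [529.3 235.4] 65 L 8.6 W 7.3 plane [0.5314 0.2569] ang -99.8
w2 [460.8 241.9] 73 L 23.6 W 3.1 plane [0.539  0.1813] ang -108.6
w2 [477.9 250.6] 167 L 25.9 W 8.7 plane [0.5492 0.2017] ang -5.9
w2 [505.5 241. ] 22 L 8.6 W 2.7 plane [0.5379 0.2312] ang -126.8
w2 [534.4 255.1] 32 L 6.6 W 4.7 plane [0.5544 0.2663] ang -83.6
w2 [454.7 268.2] 48 L 7.1 W 6.6 plane [0.5702 0.1777] ang -108.7
[... 586 characters left out ...]
38] ang -79.4
w2 [100. 215.] 7 L 4.1 W 2.7 plane [ 0.5088 -0.2177] ang -21.9
w2 [114.8 218.3] 14 L 6.3 W 2.3 plane [ 0.5125 -0.2021] ang -101.0
w2 [143.3 223.6] 7 L 3.9 W 1.8 plane [ 0.5184 -0.1716] ang -98.6
w2 [134.2 238.9] 59 L 7.9 W 7.2 plane [ 0.5359 -0.1841] ang -92.1
w1 handle 147.6044464111328 179.21290588378906 (67.92707061767578, 24.612979888916016) [array([ 0.4433, -0.0096]), array([0.4323, 0.0154]), array([0.497 , 0.0394]), array([0.5091, 0.0134])] [0.4697 0.0144 0.024 ]
w2 handle 307.69708251953125 180.0067138671875 (65.55099487304688, 18.174091339111328) [array([ 0.4426, -0.0112]), array([0.4358, 0.0069]), array([0.501 , 0.0324]), array([0.5084, 0.0135])] [0.4712 0.0101 0.024 ]
```

To row units: 0.06 m / 0.8 = 0.075, 0.0456 m / 0.8 = 0.057, -0.187 rad / 4 = -0.0468.

Request:
tcp_steps(moves=[{"pos": [0.057,-0.0268,0],"rotvec": [0,0,-0.045],"finger_gap": 1},{"rotvec": [0,0,-0.0468],"finger_gap": 1},{"pos": [0,0,0.075],"finger_gap": 1},{"pos": [0,0,0.075],"finger_gap": 1},{"finger_gap": 1},{"finger_gap": 1}], force=50)

```text
t: 2.82
position: [0.4612, 0.0057, 0.1322]
orientation: [-3.141, 0.002, -2.772]
force: [0.5, -0.2, 0.2]
width: 1.003
finger_force: 0.0
```

Run:
```python
from h import *;import pickle
C={n:cam("wrist",pickle.load(open(f"pics/{n}.pkl","rb"))) for n in("w1","w2")}
for n,t in(("w1",(199,267)),("w2",(343.5,266))): p=plane(C[n],t,.003); print(p, np.degrees(np.arctan2(p[1]-.0101,p[0]-.4712)),np.hypot(p[1]-.0101,p[0]-.4712))
s=r.observe(); print(rows([.460,.0058,.004],np.radians(201)),s["qpos"].round(2))
```

```text
[0.57713851 0.05193282 0.003     ] 21.547988511262826 0.11389886660490242
[0.57660493 0.0517084  0.003     ] 21.541537698527353 0.11332015629782227
(array([0.0013, 0.0005, 0.1282]), array([-0.0001,  0.0022,  0.0029])) [ 0.09  0.69 -0.32  2.14  0.56  0.39  1.25]
```

To row units: 0.05 m / 0.8 = 0.0625, 0.028 m / 0.8 = 0.035, -0.008 rad / 4 = -0.002.

Request:
tcp_steps(moves=[{"pos": [0.0016,0.0006,0.0625],"rotvec": [0,0.0005,-0.002],"finger_gap": 1},{"pos": [0,0,0.0625],"finger_gap": 1},{"pos": [0,0,0.035],"finger_gap": 1},{"finger_gap": 1},{"finger_gap": 0},{"finger_gap": 0},{"finger_gap": 0},{"finger_gap": 0},{"finger_gap": 0}], force=50)

```text
t: 3.95
position: [0.4611, 0.0031, 0.0151]
orientation: [-3.139, -0.003, -2.767]
force: [-0.3, 0.1, 0.6]
width: 0.459
finger_force: 0.0
```

To row units: 0.0105 m / 0.8 = 0.0131, -0.002 m / 0.8 = -0.0025.

Request:
tcp_steps(moves=[{"pos": [0,-0.0025,0.0131],"finger_gap": 0.45},{"finger_gap": 0.45},{"finger_gap": 0},{"finger_gap": 0},{"finger_gap": 0},{"finger_gap": 0}], force=50)

```text
t: 4.7
position: [0.4625, 0.0014, 0.0052]
orientation: [-3.139, -0.004, -2.766]
force: [-0.2, 0.8, 1.9]
width: 0.222
finger_force: 49.4
```

```bash
python3 -c "
from h import *; s=r.observe(); print(s['qpos'].round(3),s['position'])"
```

```text
[-0.077  0.945 -0.045  2.183  1.161  0.043  0.682] [0.46246044 0.0014054  0.00522769]
```

To row units: -0.03 m / 0.8 = -0.0375, -0.02 m / 0.8 = -0.025.

Request:
tcp_steps(moves=[{"pos": [0,0,-0.025],"finger_gap": 0},{"pos": [0,0,-0.0375],"finger_gap": 0},{"finger_gap": 0},{"finger_gap": 0}])

```text
t: 5.2
position: [0.4625, 0.0009, 0.0545]
orientation: [-3.139, -0.005, -2.767]
force: [-0.2, -0.5, -3.0]
width: 0.222
finger_force: 49.4
```

```bash
python3 -c "
from h import *; s=r.observe(); print(s['qpos'].round(3),s['position'],rows([.5007,.069,.055],np.radians(251.3)))"
```

```text
[ 0.102  0.853 -0.335  2.17   1.044  0.295  0.796] [0.46250955 0.00086619 0.05451841] (array([-0.0605,  0.0495, -0.0009]), array([-6.000e-04, -5.700e-03, -8.701e-01]))
```

To row units: -0.0305 m / 0.8 = -0.0381, -0.03 m / 0.8 = -0.0375, -0.174 rad / 4 = -0.0435.

Request:
tcp_steps(moves=[{"pos": [-0.0375,0.0313,0],"finger_gap": 0},{"pos": [-0.0381,0.0306,0],"finger_gap": 0},{"rotvec": [0,0,-0.0435],"finger_gap": 0},{"rotvec": [0,0,-0.0435],"finger_gap": 0},{"rotvec": [0,0,-0.0435],"finger_gap": 0},{"rotvec": [0,0,-0.0435],"finger_gap": 0},{"rotvec": [0,0,-0.0435],"finger_gap": 0},{"finger_gap": 0},{"finger_gap": 0}])

```text
t: 6.32
position: [0.5004, 0.0695, 0.0539]
orientation: [3.139, -0.006, -1.899]
force: [-0.4, -0.3, -2.1]
width: 0.226
finger_force: 49.4
```

Run:
```python
from h import *
s=r.observe(); print(s['qpos'].round(3),s['position'],rows([.5007,.069,.0427],np.radians(251.3)))
for n in("top","scene"): cv2.imwrite(f"pics/{n}1.png",r.get_image(n)[:,:,::-1])
C=cam("top"); a=proj(C,(.5508,.217,.06)); print(a, proj(C,(.5007,.069,.06)))
C=cam("scene"); print(proj(C,(.5508,.217,.06)), proj(C,(.541,.1886,.05)))
A=cv2.imread("pics/top1.png")[205:285,200:320]; B=cv2.imread("pics/scene1.png")[200:280,370:490]
cv2.imwrite("pics/c2.png",np.vstack([cv2.resize(A,(450,300),interpolation=cv2.INTER_CUBIC),cv2.resize(B,(450,300),interpolation=cv2.INTER_CUBIC)]))
```

```text
[ 0.151  0.933 -0.648  2.034  1.096  0.581  1.519] [0.50042225 0.06952716 0.05391142] (array([ 0.0003, -0.0005,  0.0112]), array([ 0.0025, -0.0057, -0.0018]))
[225.14799332 234.16355048] [286.36134092 252.9794234 ]
[439.94081501 250.87502356] [424.64674686 252.08769842]
```

View pics/c2.png

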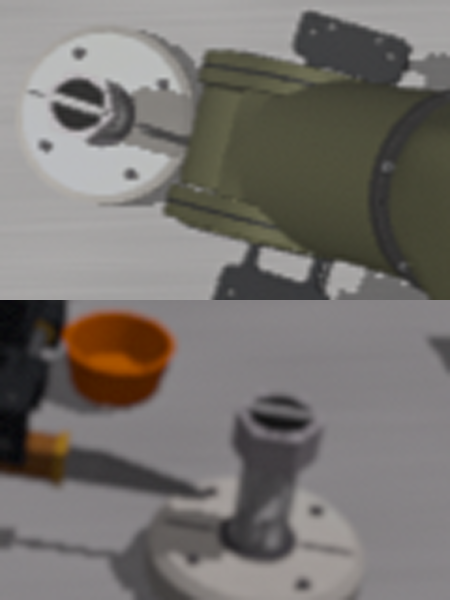

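To row units: 0.0112 m / 0.8 = 0.014, -0.01 m / 0.8 = -0.0125, -0.0057 rad / 4 = -0.0014.

Request:
tcp_steps(moves=[{"pos": [0.0004,-0.0006,0.014],"rotvec": [0.0006,-0.0014,-0.0005],"finger_gap": 0},{"finger_gap": 0},{"pos": [-0.0125,0,0],"finger_gap": 0},{"pos": [-0.0125,0,0],"finger_gap": 0},{"finger_gap": 0}], force=60)

```text
t: 7.05
position: [0.5082, 0.0901, 0.044]
orientation: [-3.14, 0.003, -1.893]
force: [-0.2, 0.0, -3.2]
width: 0.219
finger_force: 59.4
```

Run:
```python
from h import *
s=r.observe(); print(rows([.5508-.1363*.3206,.217-.1363*.9472,.0427],np.radians(251.3)),s['qpos'].round(2))
```

```text
(array([0.0025, 0.0004, 0.0013]), array([-0.0016,  0.0034,  0.004 ])) [ 0.11  0.96 -0.64  2.01  1.11  0.57  1.49]
```

To row units: -0.01 m / 0.8 = -0.0125, 0.001 m / 0.8 = 0.0013, -0.001 rad / 4 = -0.0003.

Request:
tcp_steps(moves=[{"pos": [-0.0125,0.0005,0.0013],"rotvec": [-0.0003,0.0008,0.0008],"finger_gap": 0},{"pos": [-0.0125,0,0],"finger_gap": 0},{"pos": [-0.0125,0,0],"finger_gap": 0},{"finger_gap": 0},{"finger_gap": 0}])

```text
t: 7.68
position: [0.5167, 0.1167, 0.0423]
orientation: [3.141, -0.002, -1.898]
force: [-0.9, 0.1, -4.8]
width: 0.224
finger_force: 59.4
```

Run:
```python
from h import *
s=r.observe(); p=s["position"]; d=np.array([.5508,.217])-p[:2]; print("tip past",126.3-1000*d@[.3206,.9472],"lat",1000*d@[-.9472,.3206],s["force"])
```

```text
tip past 20.362634314250016 lat -0.15336282023357484 [-0.90348327  0.12893339 -4.75258447]
```

Run:
```python
from h import *
cv2.imwrite("pics/scene2.png",r.get_image("scene")[:,:,::-1])
B=[cv2.resize(cv2.imread(f"pics/scene{i}.png")[200:290,370:490],(400,300),interpolation=cv2.INTER_CUBIC) for i in(1,2)]
cv2.imwrite("pics/c3.png",np.hstack(B))
```

```text
(no output)
```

View pics/c3.png

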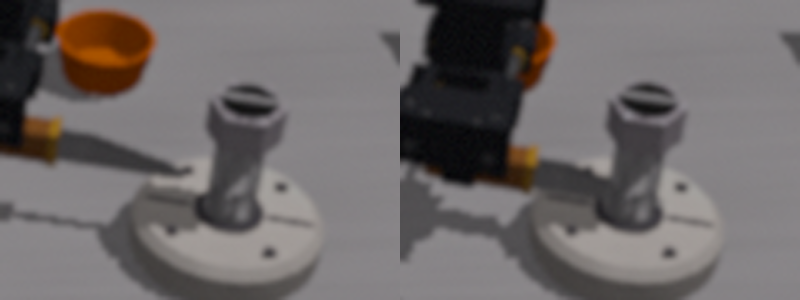

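To row units: -0.006 m / 0.8 = -0.0075.

Request:
tcp_steps(moves=[{"pos": [-0.0075,0,0],"finger_gap": 0},{"pos": [-0.0075,0,0],"finger_gap": 0},{"finger_gap": 0}])

```text
t: 8.1
position: [0.5194, 0.1246, 0.0419]
orientation: [3.141, -0.009, -1.899]
force: [-1.9, -6.4, -4.0]
width: 0.221
finger_force: 59.4
```

Create st.py:
```python
from h import *
s=r.observe(); p=s["position"]; d=np.array([.5508,.217])-p[:2]; print("tip past",126.3-1000*d@[.3206,.9472],"lat",1000*d@[-.9472,.3206],"axial F",s["force"][:2]@[.3206,.9472],s["force"].round(1),s["torque"].round(2))
I=r.get_image("scene"); cv2.imwrite("pics/scene_%.2f.png"%s["t"],I[:,:,::-1])
# head shift in the image since start: template of head top
a=cv2.imread("pics/scene0.png"); g=cv2.cvtColor(a,cv2.COLOR_BGR2GRAY)[222:242,430:458]; G=cv2.cvtColor(I,cv2.COLOR_RGB2GRAY)
R=cv2.matchTemplate(cv2.resize(G[212:252,420:468],None,fx=8,fy=8,interpolation=3),cv2.resize(g,None,fx=8,fy=8,interpolation=3),cv2.TM_CCOEFF_NORMED); _,v,_,l=cv2.minMaxLoc(R)
print("head px shift",(l[0]-80)/8,(l[1]-80)/8,v)
```

```bash
python3 st.py
```

```text
tip past 28.67810924714189 lat -0.062489055547171546 axial F -6.6910959230769915 [-1.9 -6.4 -4. ] [-1.21  0.52  0.02]
head px shift -1.0 -1.0 0.9750171899795532
```

To row units: -0.006 m / 0.8 = -0.0075, 0.003 rad / 4 = 0.0008.

Request:
tcp_steps(moves=[{"pos": [-0.0075,0,0],"rotvec": [0,0.0008,0],"finger_gap": 0},{"pos": [-0.0075,0,0],"finger_gap": 0},{"finger_gap": 0},{"finger_gap": 0}])

```text
t: 8.65
position: [0.5242, 0.1383, 0.0422]
orientation: [3.141, -0.007, -1.898]
force: [-1.5, -4.0, -4.3]
width: 0.221
finger_force: 59.4
```

```bash
python3 st.py
```

```text
tip past 43.27493102753165 lat 0.032497151595990204 axial F -4.267605605331965 [-1.5 -4.  -4.3] [-0.88  0.36 -0.  ]
head px shift 0.0 -3.0 0.9877806305885315
```

To row units: -0.004 m / 0.8 = -0.005, 0.003 rad / 4 = 0.0008.

Request:
tcp_steps(moves=[{"pos": [-0.005,0,0],"rotvec": [0,0.0008,0],"finger_gap": 0},{"pos": [-0.005,0,0],"finger_gap": 0},{"finger_gap": 0},{"finger_gap": 0}])

```text
t: 9.2
position: [0.5269, 0.1468, 0.0422]
orientation: [3.141, -0.008, -1.898]
force: [-0.7, -2.6, -6.6]
width: 0.222
finger_force: 59.4
```

```bash
python3 st.py;  python3 - <<'E'
from h import *
C=cam("scene"); print(proj(C,(.5508,.217,.11)),proj(C,(.5508,.217,.12)))
E
```

```text
tip past 52.13687467912054 lat -0.1729104426442234 axial F -2.673739744976663 [-0.7 -2.6 -6.6] [-0.7   0.31  0.  ]
head px shift 2.0 -4.0 0.9668610692024231
[443.6174448  231.52946451] [444.38021247 227.51596088]
```

To row units: -0.06 m / 0.8 = -0.075, -0.03 m / 0.8 = -0.0375.

Request:
tcp_steps(moves=[{"finger_gap": 0.5},{"finger_gap": 0.5},{"finger_gap": 0.5},{"finger_gap": 0.5},{"pos": [0,0,-0.0375],"finger_gap": 1},{"pos": [0,0,-0.075],"finger_gap": 1},{"pos": [0,0,-0.075],"finger_gap": 1},{"pos": [0,0,-0.075],"finger_gap": 1},{"finger_gap": 1},{"finger_gap": 1}])

```text
t: 10.5
position: [0.5274, 0.1479, 0.252]
orientation: [-3.142, -0.009, -1.898]
force: [-0.2, 0.5, -1.1]
width: 1.0
finger_force: 0.0
```

```bash
python3 snap.py w3; python3 st.py
```

Run:
```python
from h import *; import pickle
C=cam("wrist",pickle.load(open("pics/w3.pkl","rb"))); p=proj(C,(.5508,.217,.125)); print(p)
x,y=p.astype(int); a=cv2.imread("pics/w3.png")[max(0,y-75):y+75,x-100:x+100]; cv2.imwrite("pics/c4.png",cv2.resize(a,None,fx=4,fy=4,interpolation=2)); print(max(0,y-75),x-100)
```

```text
10.5 [0.5274 0.1479 0.252 ] [-3.1416 -0.0088 -1.8979] [ 0.16  0.71 -0.92  1.76  0.66  1.02  1.8 ]
tip past 53.03183864815439 lat -0.3507089662025926 axial F 0.3241499937013418 [0.1 0.3 0.9] [ 0.15  0.11 -0.01]
head px shift 3.0 -4.0 0.9392069578170776
[324.20581274 315.93076171]
240 224
```

View pics/c4.png

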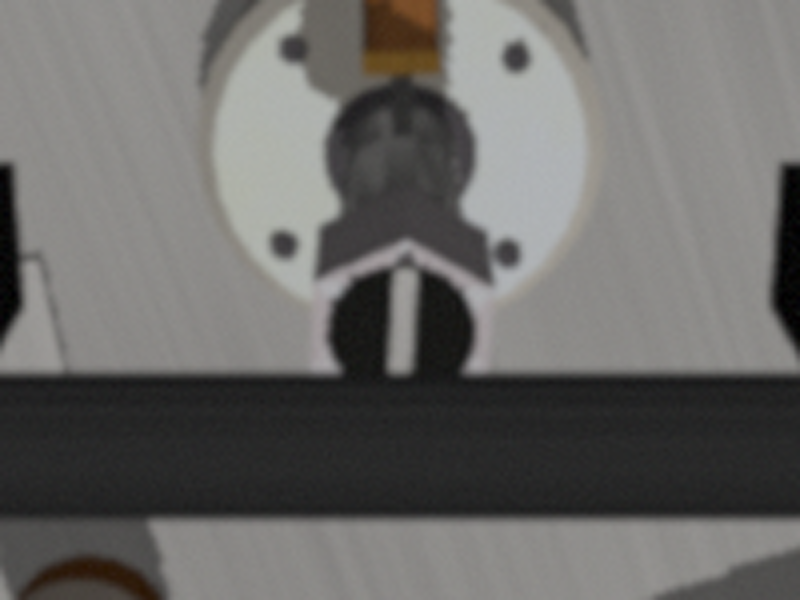

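To row units: 0.185 rad / 4 = 0.0463.

Request:
tcp_steps(moves=[{"rotvec": [0,0,0.0463],"finger_gap": 1},{"rotvec": [0,0,0.0463],"finger_gap": 1},{"rotvec": [0,0,0.0463],"finger_gap": 1},{"rotvec": [0,0,0.0463],"finger_gap": 1},{"rotvec": [0,0,0.0463],"finger_gap": 1},{"rotvec": [0,0,0.0463],"finger_gap": 1},{"rotvec": [0,0,0.0463],"finger_gap": 1},{"rotvec": [0,0,0.0463],"finger_gap": 1},{"rotvec": [0,0,0.0463],"finger_gap": 1}])

```text
t: 11.72
position: [0.5268, 0.1481, 0.2507]
orientation: [-3.131, -0.002, 2.715]
force: [0.4, 0.7, 1.0]
width: 1.0
finger_force: 0.0
```

Request:
tcp_steps(moves=[{"rotvec": [0,0,0.0463],"finger_gap": 1},{"rotvec": [0,0,0.0463],"finger_gap": 1},{"rotvec": [0,0,0.0463],"finger_gap": 1},{"rotvec": [0,0,0.0463],"finger_gap": 1},{"rotvec": [0,0,0.0463],"finger_gap": 1},{"rotvec": [0,0,0.0463],"finger_gap": 1},{"rotvec": [0,0,0.0463],"finger_gap": 1},{"rotvec": [0,0,0.0463],"finger_gap": 1},{"finger_gap": 1}])

```text
t: 12.85
position: [0.5268, 0.1483, 0.251]
orientation: [-3.14, 0.01, 1.243]
force: [0.5, -0.2, 0.3]
width: 0.998
finger_force: 0.0
```

```bash
python3 snap.py w4
```

Run:
```python
from h import *; import pickle
C=cam("wrist",pickle.load(open("pics/w3.pkl","rb"))); 
a=plane(C,(325.5,307),.13);b=plane(C,(324,333),.13); print(a,b,np.degrees(np.arctan2(*(b-a)[[1,0]])))
s=pickle.load(open("pics/w4.pkl","rb"));C=cam("wrist",s); print(proj(C,(.5508,.217,.125)))
print(rows([.5508,.217,.2],np.radians(71.3),s))
```

```text
12.85 [0.5268 0.1483 0.251 ] [-3.1399  0.0105  1.2427] [-0.35  0.57 -0.02  1.79  0.03  0.79 -0.71]
[0.5440264  0.20877589 0.13      ] [0.55321211 0.23193386 0.13      ] 68.36404068739812
[322.01031693 139.75005347]
(array([0.0733, 0.0006, 0.0503]), array([-0.0017,  0.0105, -0.0017]))
```

To row units: 0.035 m / 0.8 = 0.0438, 0.0006 m / 0.8 = 0.0008, 0.0105 rad / 4 = 0.0026.

Request:
tcp_steps(moves=[{"pos": [0.0438,0.0008,0],"rotvec": [0,0.0026,0],"finger_gap": 1},{"finger_gap": 1},{"finger_gap": 1}])

```text
t: 13.28
position: [0.5391, 0.1806, 0.2516]
orientation: [-3.141, -0.001, 1.242]
force: [-0.3, -0.6, -0.8]
width: 1.003
finger_force: 0.0
```

```bash
python3 snap.py w5
```

Create disc.py:
```python
from h import *; import pickle
rays=[];Cs=[]
for n in("w4","w5"):
    C=cam("wrist",pickle.load(open(f"pics/{n}.pkl","rb"))); x,y=proj(C,(.5508,.217,.125)).astype(int); im=cv2.imread(f"pics/{n}.png"); g=cv2.cvtColor(im,cv2.COLOR_BGR2GRAY)
    m=np.zeros_like(g); m[y-28:y+28,x-28:x+28]=(g[y-28:y+28,x-28:x+28]<45)*255
    k,l,st,ce=cv2.connectedComponentsWithStats(m); idx=[i for i in range(1,k) if st[i,4]>60]; print(n,(x,y),[(st[i].tolist(),ce[i].round(1).tolist()) for i in idx])
    q=np.c_[np.nonzero(np.isin(l,idx))][:,::-1].astype(np.float32); e=cv2.fitEllipse(cv2.convexHull(q.astype(np.int32))); print(e); rays.append(ray(C,e[0]))
    print(plane(C,e[0],.136).round(4))
    if len(idx)==2:  # rib lies between the halves
        a,b=[plane(C,ce[i],.136) for i in idx]; v=(b-a)[:2]; print("rib ang",np.degrees(np.arctan2(v[1],v[0]))%180-90)
print("tri",tri(*rays))
s=r.observe(); print(rows([.5508,.217,.2],np.radians(71.3),s))
```

```bash
python3 disc.py
```

```text
13.275 [0.5391 0.1806 0.2516] [-3.1407e+00 -1.1000e-03  1.2419e+00] [-0.39  0.59 -0.03  1.73  0.02  0.82 -0.75]
w4 (np.int64(322), np.int64(139)) [([302, 111, 17, 41, 481], [311.2, 130.3]), ([327, 111, 16, 41, 486], [333.6, 131.5])]
((322.4102478027344, 131.04043579101562), (40.551963806152344, 42.521827697753906), 176.2522735595703)
[0.553  0.2225 0.136 ]
rib ang 68.29915321057308
w5 (np.int64(320), np.int64(186)) [([302, 160, 15, 38, 427], [309.9, 178.6]), ([325, 161, 16, 38, 434], [331.5, 179.6])]
((320.7164611816406, 179.03585815429688), (38.964454650878906, 39.374446868896484), 1.2340160608291626)
[0.5534 0.2236 0.136 ]
rib ang 68.5404926812574
tri [0.5531181  0.22287731 0.12614321]
(array([ 0.0385, -0.0009,  0.0517]), array([-0.0007, -0.0011, -0.0036]))
```

Run:
```python
from h import *; import pickle
for n in("w3","w4","w5"):
    C=cam("wrist",pickle.load(open(f"pics/{n}.pkl","rb"))); g=cv2.cvtColor(cv2.imread(f"pics/{n}.png"),cv2.COLOR_BGR2GRAY)
    b=cv2.morphologyEx(g,cv2.MORPH_BLACKHAT,cv2.getStructuringElement(cv2.MORPH_ELLIPSE,(13,13)))
    for X in((.5314,.2566),(.5702,.1774),(.5109,.2),(.5907,.234)):
        x,y=proj(C,(*X,.03)).astype(int); m=(b[y-12:y+12,x-12:x+12]>25).astype(np.uint8); k,l,st,ce=cv2.connectedComponentsWithStats(m)
        for i in range(1,k):
            if 30<st[i,4]<90: P=plane(C,ce[i]+[x-12,y-12],.03)[:2]; print(n,X,"d mm",((P-X)*1000).round(1),st[i,4])
```

```text
w3 (0.5702, 0.1774) d mm [  6.9 -14.4] 55
w3 (0.5702, 0.1774) d mm [-2.2  1.8] 44
w3 (0.5109, 0.2) d mm [-2.6  1.9] 60
w3 (0.5907, 0.234) d mm [-0.3  0.6] 55
w3 (0.5907, 0.234) d mm [-9.7  7.9] 37
w4 (0.5314, 0.2566) d mm [-0.5 -0.3] 73
w4 (0.5702, 0.1774) d mm [-0.1 -0.1] 48
w4 (0.5109, 0.2) d mm [-0.4 -0.3] 66
w4 (0.5907, 0.234) d mm [ 1.8 -1.5] 73
w5 (0.5314, 0.2566) d mm [-0.6 -0.4] 68
w5 (0.5702, 0.1774) d mm [-0.3 -0.2] 43
w5 (0.5109, 0.2) d mm [-0.2 -0.3] 60
w5 (0.5907, 0.234) d mm [ 1.8 -1.5] 67
```

The manual's scale: shifts go in shares of 0.8 m and turns go in shares of 4 rad. Converting my numbers, -0.1 rad / 4 = -0.025.

Request:
tcp_steps(moves=[{"rotvec": [0,-0.025,0.0113],"finger_gap": 1},{"finger_gap": 1}])

```text
t: 13.58
position: [0.5395, 0.1827, 0.2518]
orientation: [3.14, 0.096, 1.199]
force: [0.1, -0.8, -0.4]
width: 0.999
finger_force: 0.0
```

Create go.py:
```python
from h import *; import sys
v=list(map(float,sys.argv[1:])); s=r.observe(); R=Ro.from_euler("xyz",s["orientation"]); T=Ro.from_euler("xyz",[np.pi,0,np.radians(v[3])])
if len(v)>4: T=T*Ro.from_rotvec([0,v[4],0])
print("t",s["t"],"d",R.inv().apply(np.array(v[:3])-s["position"]).round(4),"rot",(R.inv()*T).as_rotvec().round(4),"q",s["qpos"].round(2),"F",s["force"].round(1))
```

```bash
python3 go.py .5521 .2198 .0937 68.4 -.1
```

```text
t 13.575 d [ 0.0541 -0.002   0.1536] rot [ 0.0023 -0.0035  0.0049] q [-0.47  0.62  0.04  1.67  0.06  0.92 -0.85] F [ 0.1 -0.8 -0.4]
```

To row units: 0.06 m / 0.8 = 0.075, 0.0541 m / 0.8 = 0.0676, 0.0049 rad / 4 = 0.0012.

Request:
tcp_steps(moves=[{"pos": [0.0676,-0.0025,0],"rotvec": [0.0006,-0.0009,0.0012],"finger_gap": 1},{"pos": [0,0,0.075],"finger_gap": 1},{"pos": [0,0,0.0625],"finger_gap": 1},{"finger_gap": 1},{"finger_gap": 1}])

```text
t: 14.2
position: [0.5546, 0.2218, 0.1392]
orientation: [3.139, 0.098, 1.19]
force: [-0.3, 0.4, -0.6]
width: 0.996
finger_force: 0.0
```

```bash
python3 go.py .5521 .2198 .0937 68.4 -.1
```

```text
t 14.2 d [ 0.0017 -0.0017  0.0455] rot [ 0.0017 -0.0016 -0.0041] q [-0.51  0.81  0.04  1.68  0.06  0.73 -0.91] F [-0.3  0.4 -0.6]
```

To row units: 0.025 m / 0.8 = 0.0313, 0.0205 m / 0.8 = 0.0256, -0.004 rad / 4 = -0.001.

Request:
tcp_steps(moves=[{"pos": [0.0021,-0.0021,0.0313],"rotvec": [0,0,-0.001],"finger_gap": 1},{"pos": [0,0,0.0256],"finger_gap": 1},{"finger_gap": 1},{"finger_gap": 0},{"finger_gap": 0},{"finger_gap": 0},{"finger_gap": 0},{"finger_gap": 0},{"finger_gap": 0}], force=45)

```text
t: 15.32
position: [0.5507, 0.2199, 0.092]
orientation: [-3.141, 0.101, 1.194]
force: [-0.5, 0.2, 1.3]
width: 0.451
finger_force: 45.0
```

```bash
python3 go.py .5521 .2198 .0937 68.4 -.1
```

```text
t 15.325 d [ 0.0002  0.0014 -0.0018] rot [-0.0001  0.0008  0.0007] q [-0.51  0.87  0.04  1.71  0.06  0.63 -0.92] F [-0.5  0.2  1.3]
```

To row units: -0.04 m / 0.8 = -0.05, -0.025 m / 0.8 = -0.0313.

Request:
tcp_steps(moves=[{"pos": [0,0,-0.0188],"finger_gap": 0},{"pos": [0,0,-0.0313],"finger_gap": 0},{"pos": [0,0,-0.05],"finger_gap": 0},{"finger_gap": 0}])

```text
t: 15.82
position: [0.5557, 0.2287, 0.1748]
orientation: [3.137, 0.095, 1.194]
force: [-0.7, 1.0, -1.9]
width: 0.448
finger_force: 45.0
```

```bash
python3 go.py .4941 -.1983 .2 68.3
```

Run:
```python
from h import *
I=r.get_image("scene"); C=cam("scene"); x,y=proj(C,(.5508,.217,.14)).astype(int)
cv2.imwrite("pics/c5.png",cv2.resize(I[y-60:y+60,x-80:x+80,::-1],None,fx=5,fy=5,interpolation=2))
```

```text
t 15.825 d [-0.4202  0.0997  0.0153] rot [0.0044 0.0954 0.0024] q [-0.52  0.76  0.04  1.65  0.05  0.81 -0.91] F [-0.7  1.  -1.9]
```

View pics/c5.png

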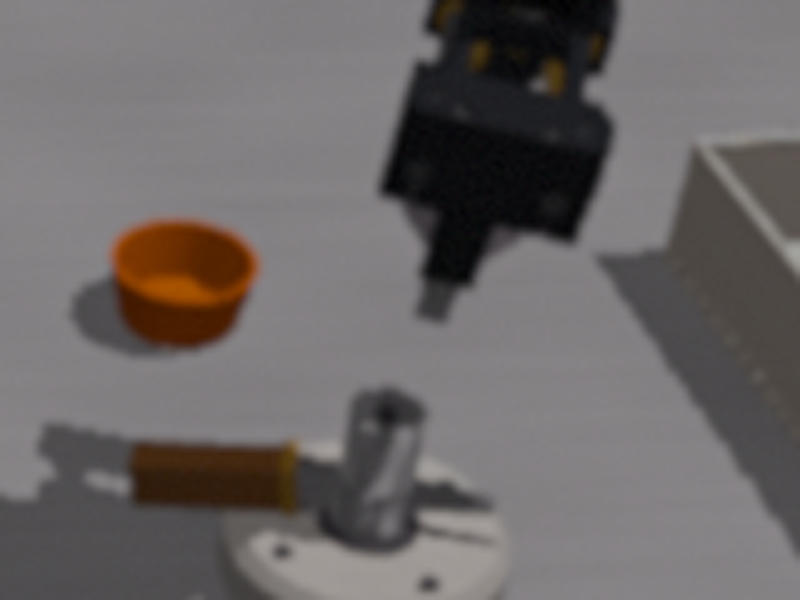

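To row units: 0.0954 rad / 4 = 0.0239.

Request:
tcp_steps(moves=[{"rotvec": [0.0011,0.0239,0.0006],"finger_gap": 0},{"finger_gap": 0}])

```text
t: 16.12
position: [0.5523, 0.2242, 0.1704]
orientation: [-3.135, 0.01, 1.189]
force: [-0.1, -1.0, -3.6]
width: 0.45
finger_force: 45.0
```

```bash
python3 go.py .4941 -.1983 .175 68.3
```

```text
t 16.125 d [-0.4138  0.1035 -0.0011] rot [-0.0067  0.0102 -0.0035] q [-0.46  0.74 -0.01  1.72  0.02  0.7  -0.86] F [-0.1 -1.  -3.6]
```

To row units: -0.0517 m / 0.8 = -0.0646, 0.0129 m / 0.8 = 0.0161, 0.16 rad / 4 = 0.04.

Request:
tcp_steps(moves=[{"pos": [-0.0646,0.0161,0],"finger_gap": 0},{"pos": [-0.0646,0.0161,0],"finger_gap": 0},{"pos": [-0.0646,0.0161,0],"finger_gap": 0},{"pos": [-0.0646,0.0161,0],"finger_gap": 0},{"pos": [-0.0646,0.0161,0],"finger_gap": 0},{"pos": [-0.0646,0.0161,0],"finger_gap": 0},{"pos": [-0.0646,0.0161,0],"finger_gap": 0},{"pos": [-0.0646,0.0161,0],"finger_gap": 0},{"rotvec": [0,0,0.04],"finger_gap": 0},{"rotvec": [0,0,0.04],"finger_gap": 0}])

```text
t: 17.38
position: [0.496, -0.1958, 0.1725]
orientation: [-3.137, 0.008, 0.865]
force: [0.6, 1.0, -3.6]
width: 0.445
finger_force: 45.0
```

Request:
tcp_steps(moves=[{"rotvec": [0,0,0.04],"finger_gap": 0},{"rotvec": [0,0,0.04],"finger_gap": 0},{"finger_gap": 0},{"finger_gap": 0}])

```text
t: 17.88
position: [0.4965, -0.1946, 0.1729]
orientation: [-3.14, 0.008, 0.555]
force: [0.5, -0.3, -3.1]
width: 0.449
finger_force: 45.0
```

```bash
python3 go.py .4941 -.1983 .175 31
```

```text
t 17.875 d [-0.004   0.0019 -0.002 ] rot [-0.0011  0.008   0.0141] q [ 0.24  0.67  0.07  1.91 -0.07  0.57 -0.66] F [ 0.5 -0.3 -3.1]
```

To row units: 0.025 m / 0.8 = 0.0313, 0.015 m / 0.8 = 0.0188, 0.014 rad / 4 = 0.0035.

Request:
tcp_steps(moves=[{"pos": [-0.005,0.0024,0],"rotvec": [-0.0003,0.002,0.0035],"finger_gap": 0},{"pos": [0,0,0.0313],"finger_gap": 0},{"pos": [0,0,0.0188],"finger_gap": 0},{"finger_gap": 0}])

```text
t: 18.38
position: [0.4932, -0.1986, 0.1324]
orientation: [-3.14, 0.001, 0.538]
force: [-0.3, 0.2, -2.2]
width: 0.449
finger_force: 45.0
```

```bash
python3 go.py .4941 -.1983 .12 31
```

```text
t 18.375 d [0.001  0.0002 0.0124] rot [-0.0014  0.0006 -0.0033] q [ 0.26  0.73  0.06  1.95 -0.09  0.46 -0.65] F [-0.3  0.2 -2.2]
```

To row units: 0.01 m / 0.8 = 0.0125, 0.006 m / 0.8 = 0.0075.

Request:
tcp_steps(moves=[{"pos": [0.0013,0,0.0125],"finger_gap": 0},{"pos": [0,0,0.0125],"finger_gap": 0},{"pos": [0,0,0.0075],"finger_gap": 0},{"pos": [0,0,0.005],"finger_gap": 0},{"finger_gap": 0}])

```text
t: 19.0
position: [0.4936, -0.1976, 0.1027]
orientation: [-3.14, 0.001, 0.538]
force: [-2.4, 2.2, -4.3]
width: 0.439
finger_force: 45.0
```

```bash
python3 go.py .4941 -.1983 .095 31
```

```text
t 19.0 d [0.0001 0.0008 0.0077] rot [-0.0019  0.001  -0.0031] q [ 0.27  0.78  0.05  1.96 -0.09  0.4  -0.65] F [-2.4  2.2 -4.3]
```

To row units: 0.004 m / 0.8 = 0.005, 0.003 m / 0.8 = 0.0038.

Request:
tcp_steps(moves=[{"pos": [0,0,0.005],"finger_gap": 0},{"pos": [0,0,0.005],"finger_gap": 0},{"pos": [0,0,0.0038],"finger_gap": 0},{"finger_gap": 0}])

```text
t: 19.5
position: [0.4927, -0.1973, 0.0919]
orientation: [-3.138, 0.002, 0.538]
force: [-5.9, 2.7, -2.2]
width: 0.448
finger_force: 45.0
```

```bash
python3 go.py .4941 -.1983 .092 31
```

```text
t 19.5 d [ 0.0007  0.0016 -0.0001] rot [-0.0034  0.0022 -0.0032] q [ 0.27  0.8   0.05  1.97 -0.09  0.38 -0.65] F [-5.9  2.7 -2.2]
```

To row units: -0.0015 m / 0.8 = -0.0019, -0.001 m / 0.8 = -0.0013.

Request:
tcp_steps(moves=[{"pos": [-0.0013,-0.0019,0.0013],"finger_gap": 0},{"pos": [0,0,0.0013],"finger_gap": 0},{"pos": [0,0,0.0013],"finger_gap": 0},{"finger_gap": 0}])

```text
t: 20.0
position: [0.4925, -0.1972, 0.0903]
orientation: [-3.141, -0.0, 0.538]
force: [-5.9, 2.6, 9.5]
width: 0.453
finger_force: 45.0
```

```bash
python3 go.py .4941 -.1983 .092 31
```

```text
t 20.0 d [ 0.0008  0.0018 -0.0017] rot [-0.0006 -0.0001 -0.0034] q [ 0.27  0.8   0.04  1.97 -0.09  0.36 -0.65] F [-5.9  2.6  9.5]
```

To row units: -0.1 rad / 4 = -0.025.

Request:
tcp_steps(moves=[{"rotvec": [0,0,-0.025],"finger_gap": 0},{"rotvec": [0,0,-0.025],"finger_gap": 0},{"rotvec": [0,0,-0.025],"finger_gap": 0},{"rotvec": [0,0,-0.025],"finger_gap": 0}])

```text
t: 20.5
position: [0.4921, -0.1975, 0.0895]
orientation: [-3.141, 0.001, 0.94]
force: [-5.7, 1.0, -1.1]
width: 0.444
finger_force: 45.0
```

```bash
python3 go.py .4941 -.1983 .09 68.3
```

```text
t 20.5 d [ 0.0005  0.0021 -0.0005] rot [-0.001   0.0005 -0.2516] q [ 0.32  0.8  -0.04  1.97  0.08  0.37 -0.41] F [-5.7  1.  -1.1]
```

To row units: 0.0015 m / 0.8 = 0.0019, -0.05 rad / 4 = -0.0125.

Request:
tcp_steps(moves=[{"pos": [0,0,0.0019],"finger_gap": 0},{"pos": [0,0,0.0019],"rotvec": [0,0,-0.0125],"finger_gap": 0},{"rotvec": [0,0,-0.0125],"finger_gap": 0}])

```text
t: 20.88
position: [0.492, -0.1975, 0.0863]
orientation: [-3.14, 0.001, 1.039]
force: [-5.8, 1.0, -0.5]
width: 0.449
finger_force: 45.0
```

```bash
python3 go.py .4941 -.1983 .09 68.3
```

```text
t 20.875 d [ 0.0004  0.0022 -0.0037] rot [-0.0013  0.0006 -0.1534] q [ 0.33  0.81 -0.06  1.97  0.12  0.36 -0.36] F [-5.8  1.  -0.5]
```

Request:
tcp_steps(moves=[{"pos": [0,0,0.0019],"finger_gap": 0},{"pos": [0,0,0.0019],"finger_gap": 0},{"finger_gap": 0}])

```text
t: 21.25
position: [0.4923, -0.1972, 0.0837]
orientation: [-3.141, 0.0, 1.037]
force: [-6.5, 2.0, 4.3]
width: 0.451
finger_force: 45.0
```

```bash
python3 go.py .4941 -.1983 .09 68.3;  python3 -c "
from h import *; s=r.observe(); print(s['torque'],s['tau'].round(2))"
```

```text
t 21.25 d [ 0.      0.0021 -0.0063] rot [-9.000e-04  1.000e-04 -1.547e-01] q [ 0.33  0.81 -0.06  1.97  0.12  0.36 -0.36] F [-6.5  2.   4.3]
[0.48226185 1.37911869 0.00730559] [-3.000e-02 -4.928e+01  6.800e-01 -1.055e+01  1.300e-01 -2.060e+00
  0.000e+00]
```

To row units: 0.002 m / 0.8 = 0.0025, -0.06 rad / 4 = -0.015.

Request:
tcp_steps(moves=[{"pos": [0,0,0.0025],"rotvec": [0,0,0.015],"finger_gap": 0},{"pos": [0,0,0.0025],"rotvec": [0,0,-0.015],"finger_gap": 0},{"pos": [0,0,0.0025],"rotvec": [0,0,0.015],"finger_gap": 0},{"rotvec": [0,0,-0.015],"finger_gap": 0}], force=60)

```text
t: 21.75
position: [0.4927, -0.1971, 0.0819]
orientation: [3.14, -0.0, 1.038]
force: [-12.5, 5.1, 45.9]
width: 0.445
finger_force: 60.0
```

```bash
python3 go.py .4941 -.1983 .09 68.3
```

```text
t 21.75 d [-0.0003  0.0019 -0.0081] rot [ 1.600e-03  1.000e-04 -1.545e-01] q [ 0.33  0.82 -0.06  1.98  0.12  0.35 -0.36] F [-12.5   5.1  45.9]
```

To row units: -0.06 m / 0.8 = -0.075, -0.05 m / 0.8 = -0.0625.

Request:
tcp_steps(moves=[{"pos": [0,0,-0.0025],"finger_gap": 0},{"finger_gap": 1},{"finger_gap": 1},{"finger_gap": 1},{"finger_gap": 1},{"pos": [0,0,-0.0375],"finger_gap": 1},{"pos": [-0.0625,0,-0.075],"finger_gap": 1},{"pos": [-0.0625,0,-0.0625],"finger_gap": 1},{"finger_gap": 1},{"finger_gap": 1}])

```text
t: 23.0
position: [0.4507, -0.2695, 0.2013]
orientation: [3.14, -0.001, 1.038]
force: [-0.5, 0.2, -1.1]
width: 1.0
finger_force: 0.0
```

```bash
python3 snap.py w6
```

```text
23.0 [ 0.4507 -0.2695  0.2013] [ 3.1405e+00 -1.3000e-03  1.0378e+00] [ 0.53  0.61 -0.13  1.91  0.12  0.63 -0.2 ]
```

Request:
tcp_steps(moves=[{"pos": [0.05,0,0],"finger_gap": 1},{"finger_gap": 1},{"finger_gap": 1}])

```text
t: 23.42
position: [0.4706, -0.2346, 0.2006]
orientation: [-3.141, -0.0, 1.04]
force: [0.3, -0.8, -0.4]
width: 1.003
finger_force: 0.0
```

```bash
python3 snap.py w7
sed -e 's/"w4","w5"/"w6","w7"/' -e 's/(.5508,.217,.125)/(.4941,-.1983,.115)/' -e 's/\.136/.116/g' disc.py > disc2.py; python3 disc2.py
```

Run:
```python
from h import *
I=r.get_image("scene"); C=cam("scene"); x,y=proj(C,(.4941,-.1983,.09)).astype(int); cv2.imwrite("pics/scene9.png",I[:,:,::-1])
a=cv2.resize(I[y-30:y+30,x-40:x+40,::-1],(400,300),interpolation=2); 
b=cv2.imread("pics/scene0.png"); x,y=proj(C,(.5508,.217,.09)).astype(int); b=cv2.resize(b[y-30:y+30,x-40:x+40],(400,300),interpolation=2)
cv2.imwrite("pics/c6.png",np.hstack([a,b]))
```

```text
23.425 [ 0.4706 -0.2346  0.2006] [-3.1406e+00 -1.0000e-04  1.0400e+00] [ 0.45  0.61 -0.12  1.91  0.11  0.63 -0.27]
w6 (np.int64(322), np.int64(123)) [([297, 98, 19, 50, 727], [307.5, 122.2]), ([326, 98, 19, 50, 731], [333.6, 122.2])]
((320.5801696777344, 122.17755126953125), (48.36600112915039, 51.73482131958008), 0.5262442827224731)
[ 0.4935 -0.197   0.116 ]
rib ang 59.51162774023811
w7 (np.int64(323), np.int64(186)) [([299, 163, 19, 46, 620], [309.3, 185.0]), ([327, 163, 19, 46, 622], [334.7, 185.6])]
((322.03143310546875, 185.27854919433594), (46.24171829223633, 47.00271224975586), 7.922573566436768)
[ 0.4935 -0.1972  0.116 ]
rib ang 58.28785281410657
tri [ 0.49350713 -0.19710442  0.11678469]
(array([ 0.4306, -0.1603,  0.0008]), array([-7.000e-04,  1.000e-04, -2.061e-01]))
```

View pics/c6.png

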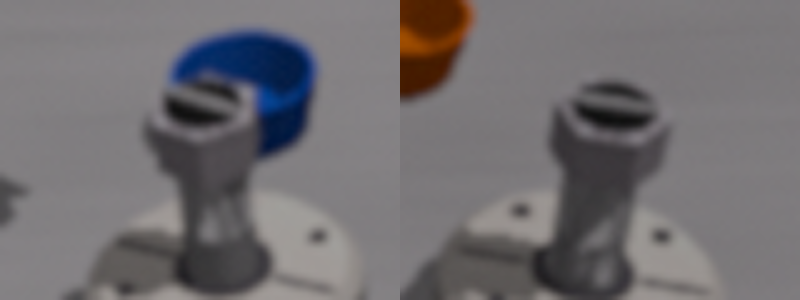

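Run:
```python
from h import *; import pickle
for n in("w6","w7"):
    C=cam("wrist",pickle.load(open(f"pics/{n}.pkl","rb"))); g=cv2.cvtColor(cv2.imread(f"pics/{n}.png"),cv2.COLOR_BGR2GRAY)
    b=cv2.morphologyEx(g,cv2.MORPH_BLACKHAT,cv2.getStructuringElement(cv2.MORPH_ELLIPSE,(15,15)))
    for X in((.4523,-.2125),(.5359,-.1841),(.476,-.1571),(.5122,-.2395)):
        x,y=proj(C,(*X,.03)).astype(int)
        if not(14<x<626 and 14<y<466): continue
        m=(b[y-14:y+14,x-14:x+14]>25).astype(np.uint8); k,l,st,ce=cv2.connectedComponentsWithStats(m)
        for i in range(1,k):
            if 40<st[i,4]<120: print(n,X,plane(C,ce[i]+[x-14,y-14],.03)[:2].round(4),st[i,4])
```

```text
w6 (0.4523, -0.2125) [ 0.452  -0.2119] 86
w6 (0.5359, -0.1841) [ 0.5354 -0.1834] 97
w6 (0.476, -0.1571) [ 0.4755 -0.1564] 95
w6 (0.5122, -0.2395) [ 0.5099 -0.2376] 64
w7 (0.4523, -0.2125) [ 0.4518 -0.2123] 80
w7 (0.5359, -0.1841) [ 0.5357 -0.1835] 85
w7 (0.476, -0.1571) [ 0.4755 -0.1565] 84
w7 (0.5122, -0.2395) [ 0.5162 -0.2517] 52
```

```bash
python3 -c "
from workcell import r
print(r.close_job())"
```

```text
the job is handed in; nothing more can be done
None
```

The drift lifted the head about 10 mm out of the old spinner. By my camera measurements the head now sits home in the new one: underside flush within about 1 mm, axis within about 1 mm of the bore's. The gripper has let go, the drift is still in the slot, and I handed the job in at about 23 s; no verdict was printed.

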